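# Lock a sprung pack pusher back at the green tab

### The job

Lock the dispensary's sprung pack pusher back so its lane can be restocked: lift the yellow lock key from its stand and plug it into the square hole in the pusher's slide, then use it to draw the slide out to the green tab. Feel there for the hidden socket under the slide and push the key fully home, collar flush on the slide, so that the pusher stays locked at the green tab when you let go. Leave the cartons and bottles around it standing where they are.

Things in the scene. Friction and masses are not known exactly. Their poses are not given: they have to be found in the camera images.
- lane: the fixed pusher lane: a white open channel 300 mm long (local x -120 to +180 mm), 100 mm wide, 50 mm high, with a clear stop (85 mm high) at its +x end. Origin: on the table under the channel, on its centre line. Local x runs along the channel; the slide is drawn out towards -x (roughly to the robot), against its spring
- pusher (a joint): how far the teal sprung slide is drawn out to the lane's -x, in m: 0 home, 0.15 end stop. The spring pulls home with 3.4 N at 0, 7 N at 0.13. The slide is a flat bar 62 mm wide, 16 mm thick, top 53 mm over the table; at home it spans lane x -110 to +160 mm, black scale lines on its tail, an upright pusher face 40 mm high 86 mm to the +x of its hole
- pusher_hole (a point): centre of the mouth of the square hole in the slide's top, 53 mm over the table; moves with the slide; axes as the lane's; at home at lane x +70 mm. The hole goes right through the slide, 21 mm along x by 27 mm along y (3 mm wider than the key's tongue)
- rail_top (a point): point on the flat top of the index rail hidden under the slide, 34 mm over the table, at the lane's centre (not at a socket). The rail has one socket for each of the three tabs, 21 mm along x by 29 mm along y, deep enough for the key. All three lie off their tabs along x by the same unseen amount, up to 8 mm either way: find it by touch. Off a socket, the key's tip stands on the rail
- tab_green: the green tab, the mark to pull to: a green fixed clip on the lane's +y wall, 10 mm wide along x, top 56 mm over the table. Origin: on the table on the lane's centre line, abreast of the tab; axes as the lane's. A grey and a black tab mark the other two sockets. Tabs stand at lane x +25, -15 and -55 mm (pulls of 45, 85, 125 mm), green at any of these
- key: yellow lock key, 108 mm tall, about 200 g, upright. Origin: centre of the tongue's tip (underside). From the tip: steel tongue 18 (x) by 24 mm (y), z 0 to 40, lowest 5 mm tapered 1.7 mm a side; collar 40 by 44, z 40 to 48; grip block 30 (x) by 36 (y), z 48 to 108. Its x goes along the lane's x, either way round. Home, its collar lies on the slide, tip 13 mm over the table
- stand: the fixed grey key stand, a block 90 by 90 by 50 mm with a loose hole, in which the key hangs by its collar (tip 10 mm over the table). Origin: centre of its underside
- carton_a: bystander: medicine carton 50 x 90 x 70 mm high, pink band. Origin: centre of its underside
- carton_b: bystander: medicine carton 50 x 110 x 60 mm high, green band. Origin: centre of its underside
- carton_c: bystander: medicine carton 60 x 60 x 110 mm high, orange band. Origin: centre of its underside
- bottle_a: bystander: amber jar, 60 mm across, 110 mm high. Origin: centre of its underside
- bottle_b: bystander: white jar, blue cap, 52 mm across, 90 mm high. Origin: centre of its underside
Mind the look-alikes: they are no part of the job. There is more than one size of the key; the job needs the largest.

How it is judged:
On the way:
1. the key's tongue is plugged into the slide's hole (tip at least 6 mm below the mouth) while the slide is still within 15 mm of home (z of key in the frame of pusher_hole below -0.006 m and x of key in the frame of pusher_hole between -0.006 and 0.006 m and y of key in the frame of pusher_hole between -0.006 and 0.006 m and value of joint pusher below 0.015 m), for 0.1 s.
At the end, for the whole second after the job is handed in: the key is upright (within 0.15 rad), at rest and fully home in the slide's hole and the socket at the green tab: collar within 6 mm of flush (tip less than 19 mm over the table), tip within 6 mm of the hole's centre and abreast of the green tab within 13 mm, the slide held out by it (height (world z) of key below 0.019 m and x of key in the frame of pusher_hole between -0.006 and 0.006 m and y of key in the frame of pusher_hole between -0.006 and 0.006 m and x of key in the frame of tab_green between -0.013 and 0.013 m and angle between key's own z axis and vertical below 0.15 rad and linear speed of key below 0.02 m/s and value of joint pusher above 0.025 m); the robot touches nothing.
It fails at once if a carton or bottle is shifted by more than 40 mm or knocked over (distance of any of carton_a, carton_b, carton_c, bottle_a, bottle_b from where it was at the start of the episode above 0.04 m or angle between any of carton_a, carton_b, carton_c, bottle_a, bottle_b's own z axis and vertical above 0.5 rad).
It also fails if it takes over 58 s, if anything falls off the work surface, if the arm or the gripper's body presses on something with over 40 N, if the wrist force passes 120 N, or if a joint passes its speed limit or range.

### The arm

A 6-joint arm with a two-finger parallel gripper is mounted at the origin on the work surface. World frame = base frame: x ahead of the robot, y to its left, z up, the work surface at z = 0. Lengths are in m, angles in rad, forces in N, time in s.
With the tool pointing down it reaches from about 0.275 to 0.725 m from the base axis. Payload 15.9 kg.
Tool frame: the origin (TCP) lies between the finger pads; the fingertips stand 17 mm ahead of it and the grasp point (between the pads) lies 2 mm behind it (r.tcp_to_tips is the distance from the TCP to the fingertips, in m); z points along the fingers, x is the direction in which the jaws open and shut, and the axes are right-handed (so a half turn about z gives the same grasp; the last joint's range is limited). The gripper opens to 85 mm and grips with 20 to 120 N. Pads are 22 mm wide; open, the fingers measure 114 mm over their backs; the gripper's body (76 mm by 85 mm) begins 54 mm behind the grasp point. The pads swing forward as they close: fully open they stand 13 mm farther back than shut.
Start: joints at [-1.26, 0.213, -0.034, 1.323, 0, 1.571], TCP at [0.153, -0.476, 0.226] pointing down, gripper open.
Joint ranges: [-2.98, 2.98], [-0.74, 1.72], [-1.14, 1.35], [-2.1, 2.04], [-1.57, 1.44], [-3.14, 3.14]. Speed limits (rad/s): [1.89, 1.89, 2.39, 2.57, 3.14, 3.14].

### API

Orientations are given as a unit quaternion [w, x, y, z].
In Python, from workcell import r gives the robot as it stands. Calls block until the motion is done:
- r.move_to(position, orientation): joint-space move of the TCP to a pose.
- r.servo_line(position, ori=None, v=0.15): straight line of the TCP; ori=None keeps the orientation; v is the mean speed in m/s.
- r.move_joints(angles): joint-space move.
- r.ungrasp() and r.grab(grasp_force=None): open the fingers fully, or close them until they stop; grasp_force is the grip in N (None keeps the last).
- r.hold(seconds).
- r.ik(position, orientation): joint angles nearest the present ones, or None.
- r.get_image(name): name is "scene" or "top" or "wrist"; returns a dict with "img" (480x640x3 uint8, red, green, blue), "camera_matrix" (3x3 intrinsics, pixels), "R" (3x3) and "t" (3): a world point X has camera coordinates R X + t; the wrist camera has in their place "T_tool_cam" (4x4, takes a point from camera to tool coordinates, whose origin is the TCP and whose axes are the tool frame's). Camera axes: x right, y down, z forward; pixel columns grow to the right and rows downward; lengths in m; the calibration is good to about 2 mm. A picture is of the moment at which its call begins: read the wrist's pose just before it. There is no depth.
A pose or a line that the arm cannot do raises r.PlanningError and nothing moves.
- r.close_job(): hands the job in, once; it reports no verdict.
Readings, each from a call of its own:
- r.current_clock(): time.
- r.current_qpos(): joint angles.
- r.current_dq(): joint speeds.
- r.current_joint_torque(): joint torques, N m.
- r.current_position(): TCP position.
- r.current_tcp_rot(): TCP orientation.
- r.current_force(): force on the tool from outside, world axes, zero at the start.
- r.current_wrist_torque(): the same for the moment, N m.
- r.current_gripper_width(): finger opening in m.
Only numpy, scipy, OpenCV 4.12 (cv2) and the standard library are available. Lean on these libraries where they do the work, as an engineer would, in place of code of your own. Each camera call takes 0.05 s, during which the arm holds its last target. There are 200 camera calls.

## Working session

There is one attempt and no reset: what is moved stays moved. The work goes in short steps, each a Python script; the robot and the scene stay as the last script left them, time stands still between calls to the robot, and variables do not carry over. Pictures are saved under pics/ and viewed, about 8 in all and at most 12, crops included, and the job is handed in when it is done.

```bash
mkdir -p pics; cat > h.py <<'E'
import numpy as np, cv2
from workcell import r
def ray(im,u,v,z):
    "world point on plane z through pixel"
    K,R,t=(np.array(im[k]) for k in("camera_matrix","R","t"))
    d=R.T@np.linalg.solve(K,[u,v,1.]); c=-R.T@t
    return c+d*(z-c[2])/d[2]
def save(img,n): cv2.imwrite('pics/'+n,np.ascontiguousarray(img[:,:,::-1]))
E
python3 - <<'E'
from h import *
import pickle
d={}
for n in("top","scene"):
    d[n]=r.get_image(n); save(d[n]["img"],n+".png"); print(n,d[n]["camera_matrix"],d[n]["R"],d[n]["t"])
pickle.dump(d,open("d.pkl","wb"))
print(r.current_clock(),r.current_tcp_rot())
E
```

```text
top [[503.72997799   0.         321.82362685]
 [  0.         503.72997799 230.66532371]
 [  0.           0.           1.        ]] [[-0.0035087  -0.99979877 -0.01975113]
 [-0.99131124  0.00607467 -0.13139685]
 [ 0.13149039  0.01911848 -0.99113307]] [0.05049732 0.59560069 1.10738409]
scene [[452.80078446   0.         317.45577103]
 [  0.         452.80078446 228.18792531]
 [  0.           0.           1.        ]] [[ 0.23776274  0.97131589  0.00378491]
 [ 0.6848793  -0.16488191 -0.70975651]
 [-0.68877371  0.17134586 -0.70443691]] [-0.163868   -0.35530307  1.39461346]
0.1 [-3.01943580e-04  8.08021768e-01 -5.89152407e-01 -4.15862479e-04]
```

View pics/top.png

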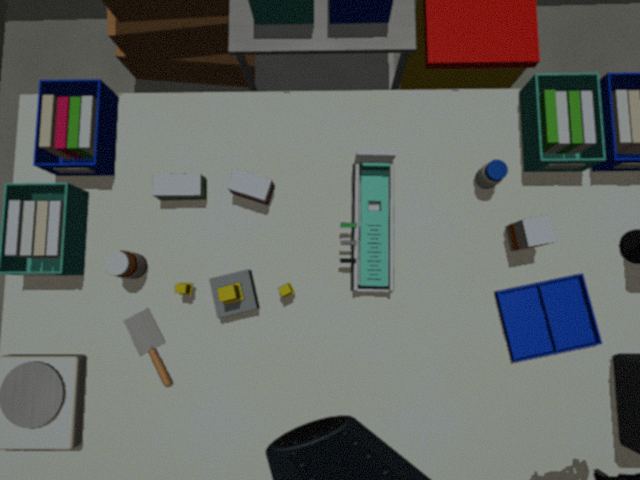

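View pics/scene.png

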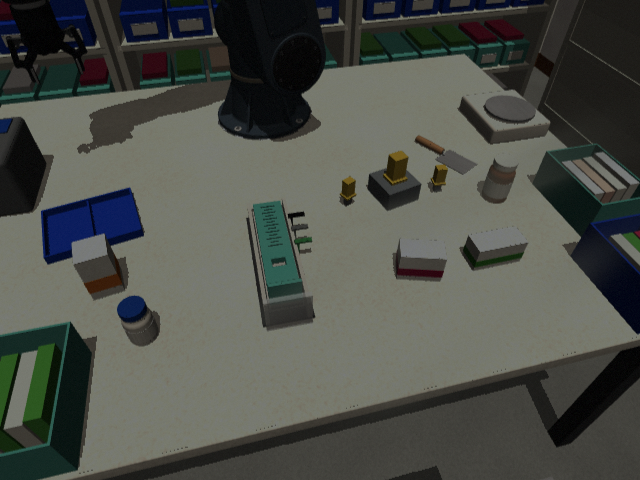

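The top view shows the lane at u≈374 (hole ≈(375,206), green tab row ≈225), and the stand with the large key at ≈(233,294). In the scene view, the green tab is the one nearest the stop. Next I'll enlarge crops of both.

```bash
python3 - <<'E'
from h import *
import pickle
d=pickle.load(open("d.pkl","rb"))
t=d["top"]["img"]; 
a=cv2.resize(t[150:300,330:410],None,fx=4,fy=4,interpolation=cv2.INTER_CUBIC)
b=cv2.resize(t[255:330,195:275],None,fx=5,fy=5,interpolation=cv2.INTER_CUBIC)
o=np.zeros((600,720+0,3),np.uint8); o[:600,:320]=a; o[:375,320:720]=b
o=cv2.convertScaleAbs(o,alpha=1.4)
save(o,"crop.png")
E
```

```text
(no output)
```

View pics/crop.png

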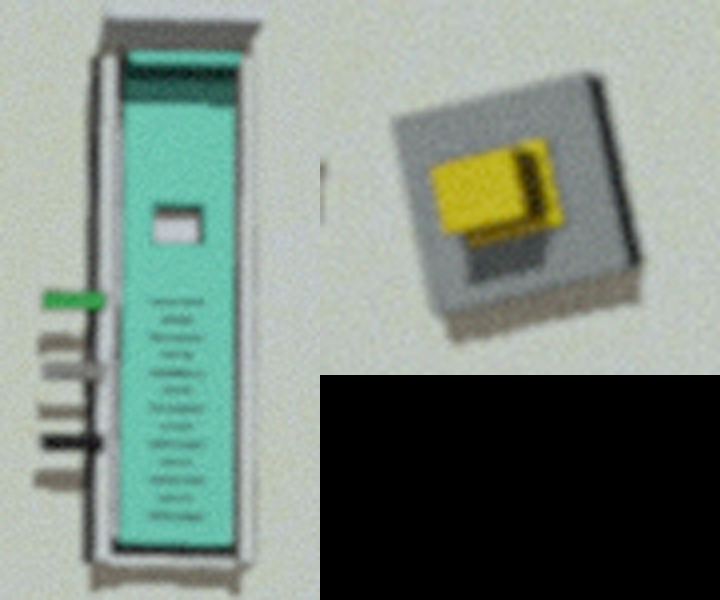

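```bash
python3 - <<'E'
from h import *
import pickle
d=pickle.load(open("d.pkl","rb"));T=d["top"]
L=lambda x,y,z: ray(T,330+x/4-.4,150+y/4-.4,z)
S=lambda x,y,z: ray(T,195+(x-320)/5-.4,255+y/5-.4,z)
H=[L(*p,.053) for p in((152,206),(203,206),(203,243),(152,243))]
print("hole",np.mean(H,0),"y-size",np.linalg.norm(H[0]-H[1]),"x-size",np.linalg.norm(H[1]-H[2]))
E=[L(*p,.053) for p in((124,105),(118,547),(237,105),(235,547))]
for a,b in((0,1),(2,3)):
    q=E[a]-E[b];print("edge len",np.linalg.norm(q),"yaw",np.arctan2(q[1],q[0]))
print("width",np.linalg.norm(E[1]-E[3]),"tail mid",(E[1]+E[3])/2, "head mid",(E[0]+E[2])/2)
print("green",L(73,300,.056))
for nm,P,z in(("stand",((392,120),(597,72),(638,265),(442,312)),.05),("keytop",((430,165),(515,150),(528,218),(442,235)),.118)):
    C=np.array([S(*p,z) for p in P]); print(nm,C.mean(0),[round(np.linalg.norm(C[i]-C[(i+1)%4]),4) for i in range(4)],"yaw",[round(np.degrees(np.arctan2(*(C[i]-C[(i+1)%4])[1::-1])),1) for i in range(4)])
for n,(u,v,z) in dict(smallkeyR=(286,290,.06),smallkeyL=(183,288,.06),ca=(251,182,.07),cb=(178,182,.06)).items(): print(n,ray(T,u,v,z))
E
```

```text
hole [ 0.65026315 -0.07076327  0.053     ] y-size 0.02881073253852682 x-size 0.021233868990127365
edge len 0.2505789255823469 yaw -0.026855497808019557
edge len 0.2502872551819024 yaw -0.025361722982158632
width 0.06464044567061815 tail mid [ 0.46902008 -0.06709828  0.053     ] head mid [ 0.71936775 -0.0736361   0.053     ]
green [ 0.60707321 -0.01120212  0.056     ]
stand [0.45569221 0.24356806 0.05      ] [np.float64(0.0941), np.float64(0.0878), np.float64(0.0892), np.float64(0.0883)] yaw [np.float64(102.9), np.float64(12.9), np.float64(-76.8), np.float64(-163.9)]
keytop [0.45502496 0.24657623 0.118     ] [np.float64(0.0362), np.float64(0.0289), np.float64(0.0366), np.float64(0.0297)] yaw [np.float64(99.7), np.float64(12.0), np.float64(-79.1), np.float64(-168.8)]
smallkeyR [0.46162776 0.12673147 0.06      ]
smallkeyL [0.46689715 0.35533362 0.06      ]
ca [0.70336425 0.20618771 0.07      ]
cb [0.70704945 0.37469494 0.06      ]
```

```bash
cat >> h.py <<'E'
def q(psi): return [0,float(np.cos(psi/2)),float(np.sin(psi/2)),0]
def wproj(im,p,R,u,v,z):
    "wrist pixel -> world on plane z, given TCP pos p and rotation R"
    T=np.array(im["T_tool_cam"]);d=R@T[:3,:3]@np.linalg.solve(np.array(im["camera_matrix"]),[u,v,1.]);c=p+R@T[:3,3]
    return c+d*(z-c[2])/d[2]
def Rq(w):
    from scipy.spatial.transform import Rotation
    return Rotation.from_quat([w[1],w[2],w[3],w[0]]).as_matrix()
def wpic(n):
    import pickle
    p=np.array(r.current_position());R=Rq(r.current_tcp_rot());im=r.get_image("wrist")
    pickle.dump((im,p,R),open(n+".pkl","wb"));save(im["img"],n+".png");return im,p,R
E
python3 - <<'E'
from h import *
for psi in(.21,.21-np.pi,.21+np.pi):
    print(psi,r.ik([.455,.2465,.24],q(psi)))
# lane-axis jaws there, both ways
for psi in(-.026,-.026-np.pi,-.026+np.pi): print(psi,r.ik([.65,-.071,.2],q(psi)),r.ik([.60,-.07,.09],q(psi)))
E
```

```text
0.21 [0.49649355 0.24770332 0.04527898 1.36837198 0.         1.85728988]
-2.931592653589793 [ 0.49649355  0.24770332  0.04527898  1.36837198  0.         -1.28430277]
3.351592653589793 [ 0.49649355  0.24770332  0.04527898  1.36837198  0.         -1.28430277]
-0.026 [-0.10879943  0.55310959  0.39492908  1.41261581  0.          1.4879969 ] [-1.16141627e-01  4.81616781e-01 -8.45288906e-04  1.08833426e+00
  0.00000000e+00  1.48065470e+00]
-3.167592653589793 [-0.10879943  0.55310959  0.39492908  1.41261581  0.         -1.65359576] [-1.16141627e-01  4.81616781e-01 -8.45288906e-04  1.08833426e+00
  0.00000000e+00 -1.66093795e+00]
3.1155926535897933 [-0.10879943  0.55310959  0.39492908  1.41261581  0.         -1.65359576] [-1.16141627e-01  4.81616781e-01 -8.45288906e-04  1.08833426e+00
  0.00000000e+00 -1.66093795e+00]
```

```bash
python3 - <<'E'
from h import *
r.move_to([.62,-.071,.24],q(-.026)); im,*_=wpic("w_hole"); print(r.current_clock())
r.move_to([.455,.2465,.26],q(.21)); im2,p,R=wpic("w_key"); print(r.current_clock(),p,r.current_force())
print(im["T_tool_cam"],im["camera_matrix"])
save(np.hstack([cv2.resize(i["img"],(400,300),interpolation=cv2.INTER_AREA) for i in(im,im2)]),"w12.png")
E
```

```text
2.3583
3.75 [0.45563676 0.24585522 0.2599128 ] [ 0.37493322 -0.00162436  0.01010427]
[[ 9.99999165e-01 -6.13503941e-04  1.13723670e-03 -3.59590873e-04]
 [ 2.87472951e-04  9.63671752e-01  2.67089257e-01 -6.65817582e-02]
 [-1.25978320e-03 -2.67088707e-01  9.63671124e-01 -1.48331163e-01]
 [ 0.00000000e+00  0.00000000e+00  0.00000000e+00  1.00000000e+00]] [[336.5844112    0.         319.48989902]
 [  0.         336.5844112  229.32352768]
 [  0.           0.           1.        ]]
```

View pics/w12.png

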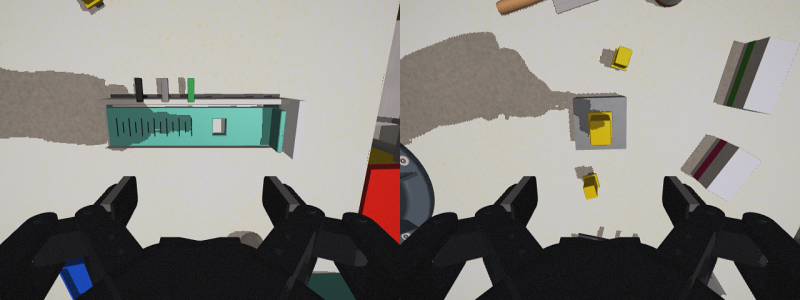

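Both are seen by the wrist camera: hole ≈(350,202) full scale, key top ≈(320,195). I'll enlarge these.

```bash
python3 - <<'E'
from h import *
import pickle
a=pickle.load(open("w_hole.pkl","rb"))[0]["img"][120:245,290:400]
b=pickle.load(open("w_key.pkl","rb"))[0]["img"][145:245,265:375]
f=lambda x,s:cv2.convertScaleAbs(cv2.resize(x,None,fx=s,fy=s,interpolation=cv2.INTER_CUBIC),alpha=1.3)
o=np.zeros((500,800,3),np.uint8);A=f(a[:,:100],4);B=f(b[:,:100],4);o[:500,:400]=A;o[:400,400:]=B
save(o,"w12c.png")
E
```

```text
(no output)
```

View pics/w12c.png

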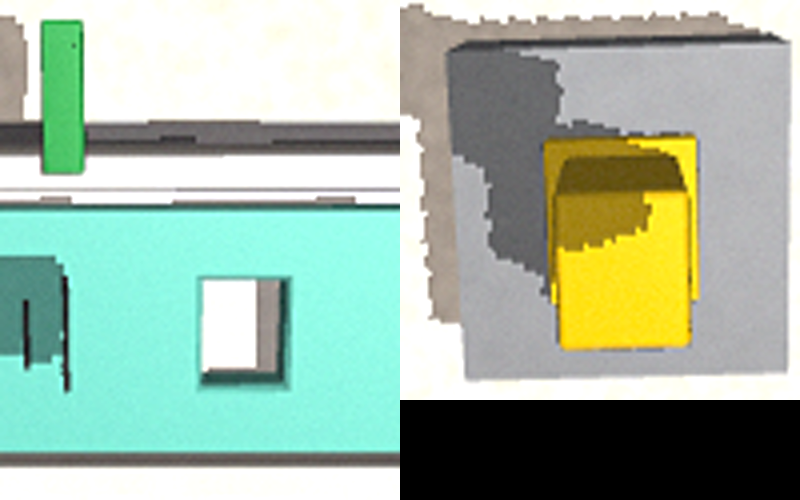

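```bash
python3 - <<'E'
from h import *
import pickle
def go(n,P,z):
    im,p,R=pickle.load(open(n+".pkl","rb"))
    C=np.array([wproj(im,p,R,u-.4,v-.4,z) for u,v in P])
    print(n,C.mean(0).round(4),[round(np.linalg.norm(C[i]-C[(i+1)%len(C)]),4) for i in range(len(C))],[round(np.degrees(np.arctan2(*(C[(i+1)%len(C)]-C[i])[1::-1])),1) for i in range(len(C))])
h=lambda *P:[(290+x/4,120+y/4) for x,y in P]
k=lambda *P:[(265+(x-400)/4,145+y/4) for x,y in P]
go("w_hole",h((197,276),(292,276),(291,390),(198,389)),.053)
go("w_hole",h((0,207),(400,207)),.053); go("w_hole",h((0,456),(400,456)),.053)
go("w_hole",h((42,20),(83,20),(84,174),(42,174)),.056)
go("w_key",k((556,193),(690,190),(691,345),(561,349)),.118)
go("w_key",k((447,50),(790,42),(788,373),(465,380)),.05)
E
```

```text
w_hole [ 0.6515 -0.0716  0.053 ] [np.float64(0.0238), np.float64(0.0293), np.float64(0.0238), np.float64(0.029)] [np.float64(-1.6), np.float64(-90.1), np.float64(177.8), np.float64(89.8)]
w_hole [ 0.6406 -0.0396  0.053 ] [np.float64(0.0987), np.float64(0.0987)] [np.float64(-1.6), np.float64(178.4)]
w_hole [ 0.6399 -0.1036  0.053 ] [np.float64(0.1038), np.float64(0.1038)] [np.float64(-1.6), np.float64(178.4)]
w_hole [ 0.6079 -0.0125  0.056 ] [np.float64(0.0097), np.float64(0.0357), np.float64(0.0102), np.float64(0.0357)] [np.float64(-1.6), np.float64(-91.6), np.float64(178.4), np.float64(87.5)]
w_key [0.4561 0.2478 0.118 ] [np.float64(0.0291), np.float64(0.035), np.float64(0.0291), np.float64(0.0352)] [np.float64(13.2), np.float64(-76.9), np.float64(-166.2), np.float64(103.1)]
w_key [0.456  0.2473 0.05  ] [np.float64(0.0893), np.float64(0.0901), np.float64(0.0899), np.float64(0.09)] [np.float64(13.3), np.float64(-76.5), np.float64(-166.8), np.float64(103.2)]
```

```bash
python3 - <<'E'
from h import *
Q=q(.230)
r.servo_line([.456,.2476,.15],Q,v=.15)
r.servo_line([.456,.2476,.088],Q,v=.08)
print(r.current_position(),r.current_force())
r.grab(grasp_force=70); print(r.current_gripper_width(),r.current_position(),r.current_force())
r.servo_line([.456,.2476,.17],Q,v=.12)
print(r.current_force(),r.current_gripper_width())
r.move_to([.6505,-.0717,.17],q(-.028)); r.hold(.2)
im,p,R=wpic("w_held"); print(r.current_clock(),p,R[:,0],r.current_force(),r.current_gripper_width())
save(cv2.convertScaleAbs(im["img"],alpha=1.2),"w_held.png")
E
```

```text
[0.45630911 0.24775803 0.08847345] [-0.69844283  0.813938   -0.58624012]
0.028762600598211608 [0.45610168 0.24771066 0.08840347] [-1.44598887 -1.01868543  7.03321746]
[-0.04445521 -0.09519896 -1.82175078] 0.02836613216961976
8.6 [ 0.65044642 -0.07059132  0.17024977] [ 9.99648738e-01 -2.65018371e-02  2.32712127e-04] [ 0.01765351 -0.33371615 -1.87967941] 0.028968393186454715
```

View pics/w_held.png

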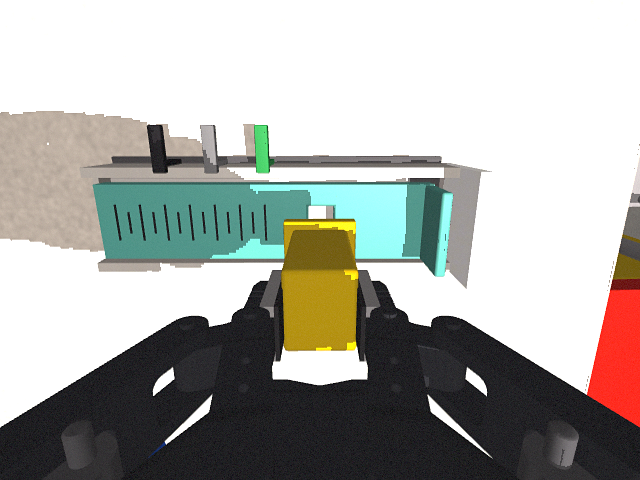

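```bash
python3 - <<'E'
from h import *
import pickle
im,p,R=pickle.load(open("w_held.pkl","rb"))
Ti=np.linalg.inv(np.array(im["T_tool_cam"]))
for n,P in dict(top_py=(.0,-.018,-.03),top_my=(0,.018,-.03),xl=(-.015,-.018,-.03),xr=(.015,-.018,-.03),collar=(0,-.022,.03),cl=(-.02,-.022,.03),cr=(.02,-.022,.03)).items():
    c=(Ti@[*P,1])[:3]; u=np.array(im["camera_matrix"])@c; print(n,(u[:2]/u[2]).round(1))
c=im["img"][205:365,260:380]
save(cv2.convertScaleAbs(cv2.resize(c,None,fx=3.75,fy=3.75,interpolation=cv2.INTER_CUBIC),alpha=2.),"held_c.png")
E
```

```text
top_py [320.1 269.6]
top_my [320.1 352.3]
xl [280.3 269.7]
xr [359.8 269.6]
collar [319.8 220.8]
cl [283.1 220.8]
cr [356.4 220.8]
```

View pics/held_c.png

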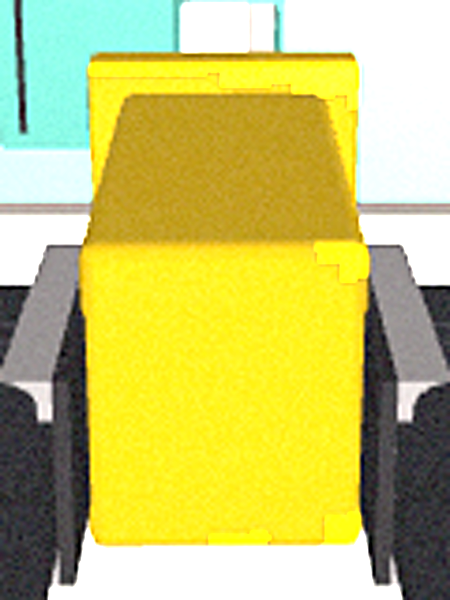

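The key sits centred in the hand: top edges and collar lie within 1 px (≈0.4 mm) of the prediction. Insert, with force monitoring.

```bash
cat >> h.py <<'E'
Q=q(-.028); ex=np.array([np.cos(.028),-np.sin(.028)]); OFF=.078
def at(x,y,z,v=.05,n=1):
    "line to pose, then correct steady error n times"
    g=np.array([x,y,z]);c=g.copy()
    r.servo_line(c.tolist(),Q,v=v)
    for _ in range(n):
        r.hold(.1); c=c+(g-np.array(r.current_position())); r.servo_line(c.tolist(),Q,v=.03)
    return c
def st(m=""): print(m,round(r.current_clock(),2),np.round(r.current_position(),4),np.round(r.current_force(),1),round(r.current_gripper_width(),4))
E
python3 - <<'E'
from h import *
c=at(.651,-.0719,.140,.08,2); st()
for z in(.134,.131,.128,.125,.122,.118):
    c[2]+=z-.140 if z==.134 else z-zp
    zp=z
    r.servo_line(c.tolist(),Q,v=.03); st(z)
    if r.current_force()[2]>10: break
E
```

```text
9.82 [ 0.651  -0.0719  0.1399] [ 1.   0.1 -2. ] 0.029
0.134 10.18 [ 0.6507 -0.0719  0.1335] [-0.6  0.1 -2. ] 0.0289
0.131 10.43 [ 0.6509 -0.0719  0.1306] [-0.1 -0.1 -2.2] 0.0287
0.128 10.68 [ 0.6508 -0.0719  0.1276] [-0.   1.  -1.7] 0.0286
0.125 10.93 [ 0.6508 -0.0719  0.1246] [ 0.7 -0.3 -1.8] 0.0286
0.122 11.18 [ 0.6508 -0.0719  0.1216] [-0.2 -1.2 -1.9] 0.0287
0.118 11.46 [ 0.6508 -0.0719  0.1176] [-0.3 -0.3 -2.2] 0.0288
```

```bash
python3 - <<'E'
from h import *
h=np.array([.651,-.0719]); s=.036
def P(s,z): a=h-ex*s; return [float(a[0]),float(a[1]),float(z)]
r.servo_line(P(s,.1175),Q,v=.05); r.hold(.1); st("pulled")
z=.1175
while r.current_force()[2]<5 and z>.106:
    z-=.001; r.servo_line(P(s,z),Q,v=.03)
st(f"contact cmd z {z}")
while s<.057 and r.current_force()[2]<60:
    s+=.001; r.servo_line(P(s,z),Q,v=.03)
    f=r.current_force()[2]; p=r.current_position()
    print(round(s,4),round((h-p[:2])@ex,4),round(p[2],4),np.round(r.current_force(),1))
    if f<1:
        zz=z-.002; r.servo_line(P(s,zz),Q,v=.03); st("probe")
        if r.current_position()[2]<.110 : break
        z=zz if r.current_force()[2]<12 else z
st("end")
E
```

```text
pulled 12.43 [ 0.6155 -0.0709  0.1177] [ 5.1 -1.2 -0.1] 0.0285
contact cmd z 0.11149999999999999 13.93 [ 0.6151 -0.0709  0.1123] [ 1.3 -0.5 10.3] 0.0287
0.037 0.0363 0.1124 [ 4.7 -0.8  7.2]
0.038 0.037 0.1124 [6.5 0.4 5.2]
0.039 0.038 0.1124 [6.2 0.5 5.6]
0.04 0.039 0.1124 [ 7.2 -0.5  5.1]
0.041 0.0401 0.1123 [7.  0.5 6. ]
0.042 0.041 0.1123 [6.8 0.1 4.4]
0.043 0.0421 0.1123 [ 6.6 -0.8  4.8]
0.044 0.0432 0.1122 [ 6.6 -1.1  3.8]
0.045 0.0448 0.1117 [5.4 0.1 1. ]
probe 16.43 [ 0.6058 -0.0706  0.1091] [ 4.5 -0.2 -1.8] 0.0287
end 16.43 [ 0.6058 -0.0706  0.1091] [ 4.5 -0.2 -1.8] 0.0287
```

```bash
python3 - <<'E'
from h import *
h=np.array([.651,-.0719]); s=.0455
def P(s,z): a=h-ex*s; return [float(a[0]),float(a[1]),float(z)]
z=.1085
while z>.0895:
    z-=.002; r.servo_line(P(s,z),Q,v=.03); f=r.current_force()
    print(round(z,4),np.round(r.current_position(),4),np.round(f,1))
    if f[2]>18: break
st()
E
```

```text
0.1065 [ 0.6051 -0.0706  0.106 ] [ 5.1 -0.7 -4.4]
0.1045 [ 0.6053 -0.0706  0.1042] [ 4.4  0.2 -5.3]
0.1025 [ 0.6054 -0.0706  0.1023] [ 4.3  0.5 -4.8]
0.1005 [ 0.6054 -0.0706  0.1003] [ 4.3  0.3 -4.1]
0.0985 [ 0.6054 -0.0706  0.0983] [ 5.  -1.  -4.4]
0.0965 [ 0.6054 -0.0706  0.0963] [ 5.1 -0.8 -2.7]
0.0945 [ 0.6054 -0.0706  0.0943] [ 5.3 -1.1 -3.8]
0.0925 [ 0.6054 -0.0706  0.0923] [ 4.4 -0.3 -4.3]
0.0905 [ 0.6059 -0.0706  0.0914] [ 2.6 -0.2 10.9]
0.0885 [ 0.6061 -0.0707  0.0912] [-7.6  2.1 36.2]
 18.93 [ 0.6061 -0.0707  0.0912] [-7.6  2.1 36.2] 0.0289
```

Bottomed at tip ≈13 mm, so the collar is flush. I'll relieve the push, then release and retreat.

```bash
python3 - <<'E'
from h import *
r.servo_line([.6056,-.0706,.0912],Q,v=.03); st("relieved")
r.ungrasp(); st("open")
r.servo_line([.6056,-.0706,.22],Q,v=.1); r.hold(.3); 
r.servo_line([.575,-.0706,.24],Q,v=.1)
im,p,R=wpic("w_fin"); st()
save(cv2.convertScaleAbs(cv2.resize(im["img"][100:300,170:490],None,fx=2.4,fy=2.4,interpolation=cv2.INTER_CUBIC),alpha=1.2),"fin.png")
E
```

```text
relieved 19.18 [ 0.6059 -0.0706  0.0914] [3.2 0.4 9.9] 0.0288
open 19.77 [ 0.6055 -0.0706  0.0911] [ 0.   0.2 -0.6] 0.0856
 22.07 [ 0.5752 -0.0706  0.2398] [ 0.5 -0.4  0.1] 0.0855
```

View pics/fin.png

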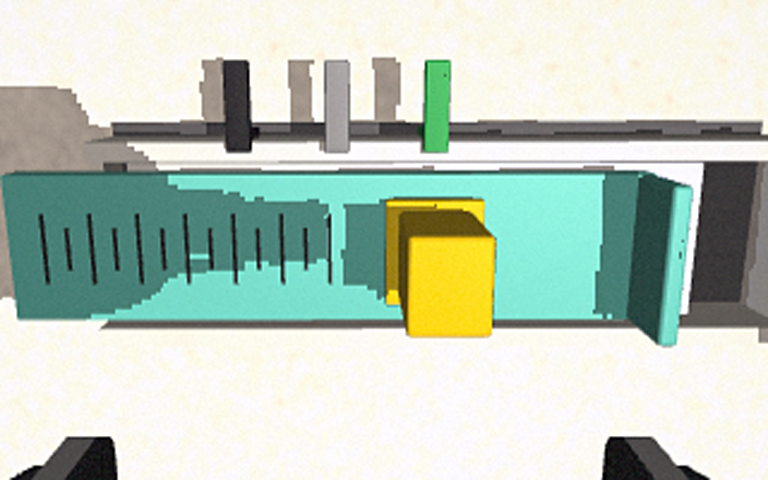

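The picture shows the slide held out, with the collar (387–484) abreast of the green tab (≈437). One quick height and tilt check before handing in.

```bash
python3 - <<'E'
from h import *
import pickle
im,p,R=pickle.load(open("w_fin.pkl","rb"))
f=lambda P,z:np.array([wproj(im,p,R,170+u/2.4-.3,100+v/2.4-.3,z) for u,v in P])
C=f(((407,237),(495,237),(491,336),(409,336)),.121); print("top",C.mean(0),np.linalg.norm(C[0]-C[1]),np.linalg.norm(C[1]-C[2]))
C=f(((387,200),(484,199)),.061); print("collar edge mid",C.mean(0),np.linalg.norm(C[0]-C[1]),"-> centre", C.mean(0)[:2]-.022*np.array([.028,1]))
st(); r.close_job()
E
```

```text
top [ 0.60623651 -0.07070195  0.121     ] 0.029512117610732 0.03474612280837335
collar edge mid [ 0.60675425 -0.04880493  0.061     ] 0.03931979375246961 -> centre [ 0.60613825 -0.07080493]
 22.07 [ 0.5752 -0.0706  0.2398] [ 0.5 -0.4  0.1] 0.0855
the job is handed in; nothing more can be done
```

The pusher is locked back at the green tab, and I handed the job in at about 22 s of the 58 s allowed; no verdict is reported.

- **Plugging in:** I took the large key from its stand and lowered it 13 mm into the slide's hole at home, with no contact force.
- **Finding the socket:** I drew the slide out with the tip pressed lightly on the rail. The tip dropped into the socket at a pull of about 45 mm, roughly 0 mm off the tab.
- **Pushing home:** The key stopped with its tip about 13 mm over the table, which is collar flush, under a peak push of 36 N. I then eased off, let go and backed away.

**Last checks, from the wrist camera after release:**
- The key's top centre is at (0.606, -0.071) and its collar centre at (0.606, -0.071), so it stands upright.
- It is abreast of the green tab (centreline x ≈ 0.606), and the slide is held out.
- Measured sizes match the largest key at flush height.
- The gripper is clear of everything, reading about 0 N.

No check failed or disagreed. I took no last picture of the cartons and bottles; the arm's path stayed well away from them.

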